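# Serve the boiled egg with the sprung tongs

### The job

Breakfast is ready: pick up the sprung tongs from the chopping board and, squeezing them shut on the larger of the two hot eggs in the egg cooker, lift it out and stand it upright in the egg cup, lowering it in gently before you let go. Then lay the tongs back flat on the chopping board. Touch the eggs only with the tongs and without crushing them, leave the smaller egg in its seat, and do not knock over or push about the egg cup or the things standing round.

Things in the scene. Friction and masses are not known exactly. Their poses are not given: they have to be found in the camera images.
- tongs: Steel serving tongs lying on their side on the chopping board, 220 mm long, 22 mm high, 115 g. Origin: mid-line between the two black grip plates, underside. x along the mid-line to the jaws, y across (arms close along y), z up. Each grip plate, outside its arm, is 40 mm long (along x), 20 mm high; left alone they measure 53 mm over the outside. The sprung bow ends 97 mm behind the origin.
- tongs_grip (a point): The middle of the grip: on the mid-line between the two grip plates, half way up (11 mm above the underside).
- tongs_jaws (a point): Middle of the jaws: on the mid-line, 100 mm in front of tongs_grip, half way up; to be brought to the egg's waist. Each jaw is a shallow trough 22 mm high, curved round the egg, reaching 23 mm before and behind this point. Left alone they stand 76 mm apart inside, 81 mm over the outside; held with the plates at 48 mm, still 66 mm apart inside, so they pass over the egg.
- tongs_left (a joint): Squeeze: angle of the left arm inwards about the pin 85 mm behind tongs_grip (the right arm turns equally). 0 = sprung open, 0.14 rad = stop. The larger egg is gripped at about 0.078, grip plates then 38 to 39 mm over the outside. The spring pushes each plate out with 7.5 N when open, 9 N at 48 mm, 11 N on the larger egg; 46 % of a finger's force beyond that reaches the jaw.
- egg_big: The larger boiled egg, brown shell, 46 mm thick and 61 mm long, 62 g, standing blunt end down in one of the two seats of the egg cooker that face the robot. Its shell bears about 35 N on each side from the jaws. Origin at the bottom of the blunt end, z along the egg to the pointed end.
- egg_big_waist (a point): Middle of the larger egg where it is thickest (46 mm), 27 mm above its blunt end. In its seat this stands 19 mm above the rim of the seat.
- egg_small: The smaller boiled egg, the same shell, 39 mm thick and 51 mm long, 42 g, standing in the other seat that faces the robot, 74 mm from the larger egg. It stays there. Origin at the bottom of its blunt end.
- cooker: Round egg cooker, lid off, white with a grey tray, 149 mm across; fixed. Origin: centre of its underside, x to the back, switch on its -x side. Three ring seats 39 mm across, rims 56 mm above the worktop, centres 43 mm from the axis: at (-22, +37) and (-22, -37) mm with an egg in each, and one empty at (+43, 0). A loop handle 62 mm high in the middle.
- egg_cup: White egg cup, loose, 130 g, 54 mm high, 45 mm across the rim (38 mm inside) and 50 mm across the foot. Origin at the centre of its underside, z up. The larger egg, set upright in it, rests on the rim with its waist about 15 mm above the rim (69 mm above the origin).
- board: Wooden chopping board lying flat on the worktop, fixed, 240 x 340 mm and 22 mm thick, long side across (its y). Origin at the centre of its underside. Behind it, at the back, stand an egg carton (72 mm high) and a stone mortar with its pestle (167 mm high).
- salt: Bystander: salt shaker, loose, 44 mm across and 90 mm high, at the back behind the work. Origin at its underside. Unlisted things also stand round: a flat tin (40 mm high) near the robot, a mug and two jars (up to 104 mm high) in the far right corner, the cooker's clear lid (95 mm high) at the back.
- drink: Bystander: drink bottle, loose, 65 mm across and 204 mm high, at the back. Origin at its underside.
- jam: Bystander: jam jar, loose, 64 mm across and 87 mm high, at the back behind the work. Origin at its underside.
Things that resemble listed ones, but are neither listed nor needed, are in the scene too. What is shaped like the egg_small but pink is not meant.

How it is judged:
By the outcome, as a careful person would: the job done as asked, in the order asked, and still so for the second after the job is handed in, with the robot touching nothing.
It also fails if it takes over 61 s, if anything falls off the work surface, if the arm or the gripper's body presses on something with over 40 N, if the wrist force passes 120 N, or if a joint passes its speed limit or range.

### The arm

A 6-joint arm with a two-finger parallel gripper is mounted at the origin on a cart in front of the work surface, level with it; the furniture and walls round the work are solid. World frame = base frame: x ahead of the robot, y to its left, z up, the work surface at z = 0. Lengths are in mm, angles in rad, forces in N, time in s.
With the tool pointing down it reaches from about 350 to 775 mm from the base axis. Payload 7.3 kg.
Tool frame: the origin (TCP) lies midway between the tips of the shut fingers; the grasp point (between the pads) lies 19 mm behind it; z points along the fingers, y is the line along which they close (so a half turn about z gives the same grasp; the last joint's range is limited). The gripper opens to 92 mm and grips with 3 to 60 N. Pads are 19 mm wide; open, the fingers measure 130 mm over their backs; the gripper's body (75 mm by 190 mm) begins 47 mm behind the grasp point.
Start: joints at [-1.445, 0.342, 1.524, -0, 1.275, -0.146], TCP at [140.967, -505.74, 226.741] pointing down, gripper open.
Joint ranges: [-2.53, 2.53], [-0.77, 2.02], [0.04, 2.7], [-1, 4.14], [0.28, 2.66], [-3.11, 3.11]. Speed limits (rad/s): [2.57, 2.57, 3.14, 3.14, 3.14, 3.14].

### API

Orientations are given as a 3x3 rotation matrix whose columns are the frame's x, y, z axes.
In Python, from bench import monitor, imaging, env gives the robot as it stands.
- The arm moves only by the tool send_rows, never from a script. Its argument "moves" is a list of rows, each a list of 7 numbers: the opening, from -1 (shut) to 1 (fully open), then the shift along the tool's x, y, z normalised to -1 to 1, where 1 is 3 cm, then the turn, a rotation vector about the tool's x, y, z normalised to -1 to 1, where 1 is 5 degrees. In form: [[jaw, dx, dy, dz, ax, ay, az], ...]. A call has exactly 5 rows; each row shifts and turns the commanded pose from where the row before left it, along the tool's axes as they then stand; what a row does not reach is not made up. A row lasts 1/8 s, in which the tool goes at most 62.5 mm and 10.7 degrees, less where a joint would pass 70% of its speed; a pose out of reach is approached as far as the arm can. A call with a number of a shift or a turn outside -1 to 1 is refused whole. A call with a gripper value outside its range is refused whole. The fingers move at their own pace and stop on an object; "grip_force" is the grip in N (left out, the last holds). Time passes only in rows, so rows that do not move let the fingers close, or fill a call up. It gives the time, the measured TCP pose, the force, the opening and the grip force at its end, in the units of the state.
- monitor.observe(): the state, without advancing time (a new reading comes with each control period).
- imaging.camera(name): name is "side" or "top" or "wrist"; returns the picture (420x560x3 uint8, red, green, blue); there is no depth.
- imaging.calibration(name): a dict with "fx", "fy", "cx", "cy" (pixels), "D" ([k1, k2, p1, p2, k3] as OpenCV has them; the pictures are not rectified), "world_to_cam" (4x4, takes a point from world to camera coordinates); the wrist camera has in their place "tool_from_camera" (4x4, takes a point from camera to tool coordinates, whose origin is the TCP and whose axes are the flange's). Camera axes: x right, y down, z forward; pixel columns grow to the right and rows downward; lengths in mm; the calibration is good to about 2 mm. A picture is of the moment at which its call begins: read the wrist's pose just before it. calibration takes no time and is no camera call.
- env.hand_in(): hands the job in; it is judged then, once.
The state is a dict: "time": time; "joint_positions": joint angles; "joint_vel": joint speeds; "effort": joint torques, N m; "eef_pos": TCP position; "tcp_rot": TCP orientation; "force": force on the tool from outside, world axes, zero at the start; "ft_torque": the same for the moment, N m; "width": opening from 0.0 (shut) to 1.0 (fully open); "grasp_force": force on a finger pad.
Only numpy, scipy, OpenCV 4.12 (cv2) and the standard library are available. Lean on these libraries where they do the work, as an engineer would, in place of code of your own. Each camera call takes 0.05 s, during which the arm holds its last target. There are 200 camera calls.

## Working session

There is one attempt and no reset: what is moved stays moved. The work goes in short steps, Python scripts to look and compute and a tool call to move; the robot and the scene stay as the last step left them, time stands still between calls to the robot, and variables do not carry over. Pictures are saved under pics/ and viewed, at most 10 in all, crops included, and the job is handed in when it is done.

Besides the shell and the picture viewer there is one more tool, called after "Call:" by a JSON object that holds its "api" and its "payload". send_rows: Moves the arm, as the interface text tells. Scaled input: -1 to 1 covers 3 cm each way for a shift and 5 degrees each way for a turn. Its arguments: {"type":"object","properties":{"moves":{"type":"array","items":{"type":"array","items":{"type":"number","minimum":-1,"maximum":1}}},"grip_force":{"type":"number"}},"required":["moves"]}

```bash
mkdir -p pics; ls
python3 - <<'E'
from bench import monitor, imaging, env
import cv2,numpy as np
s=monitor.observe(); print({k:np.round(v,3).tolist() for k,v in s.items()})
for n in ("top","side"):
    im=imaging.camera(n); cv2.imwrite(f"pics/{n}0.png",cv2.cvtColor(im,cv2.COLOR_RGB2BGR))
for n in("top","side","wrist"):
    print(n,{k:np.round(v,3).tolist() for k,v in imaging.calibration(n).items()})
E
```

```text
pics
{'time': 0.0, 'joint_positions': [-1.445, 0.343, 1.525, -0.0, 1.275, -0.146], 'joint_vel': [0.0, 0.0, -0.002, 0.0, -0.0, 0.001], 'effort': [0.001, -43.123, -24.422, 0.072, 0.056, -0.0], 'eef_pos': [140.911, -505.329, 226.034], 'tcp_rot': [[0.963, 0.269, -0.0], [0.269, -0.963, 0.002], [0.0, -0.002, -1.0]], 'force': [0.39, 0.212, 0.46], 'ft_torque': [0.007, 0.007, 0.055], 'grasp_force': 0.0, 'width': 1.003}
top {'fx': 491.27, 'fy': 491.27, 'cx': 286.589, 'cy': 211.538, 'D': [-0.179, 0.0, 0.0, 0.0, 0.0], 'world_to_cam': [[-0.022, -1.0, 0.016, 33.567], [-0.998, 0.021, -0.059, 544.699], [0.059, -0.017, -0.998, 1371.679], [0.0, 0.0, 0.0, 1.0]]}
side {'fx': 417.015, 'fy': 417.015, 'cx': 283.654, 'cy': 203.002, 'D': [0.042, 0.0, 0.0, 0.0, 0.0], 'world_to_cam': [[0.954, -0.3, -0.011, -492.69], [-0.207, -0.629, -0.749, 182.904], [0.217, 0.717, -0.662, 960.866], [0.0, 0.0, 0.0, 1.0]]}
wrist {'fx': 309.84, 'fy': 309.84, 'cx': 276.694, 'cy': 213.522, 'D': [-0.055, 0.0, 0.0, 0.0, 0.0], 'tool_from_camera': [[0.001, -0.953, -0.302, 81.962], [1.0, 0.001, 0.0, -0.575], [-0.0, -0.302, 0.953, -159.066], [0.0, 0.0, 0.0, 1.0]]}
```

View pics/top0.png

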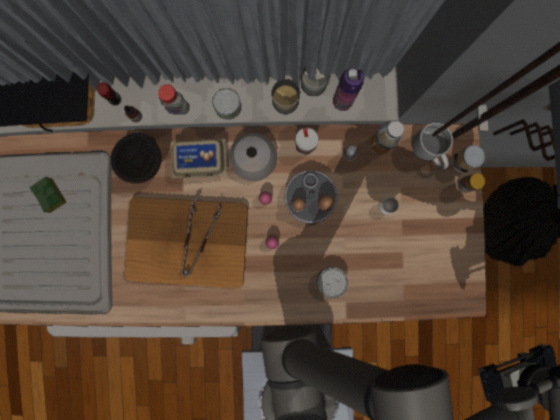

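View pics/side0.png

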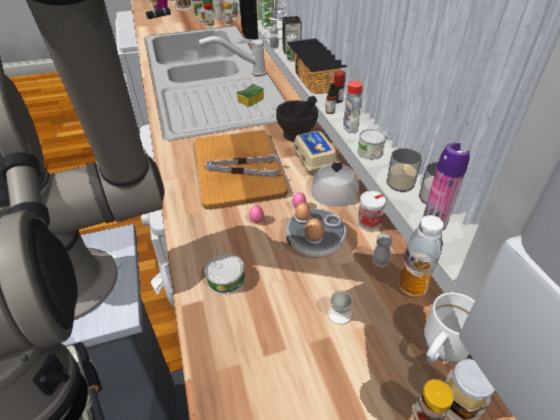

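```bash
cat > h.py <<'E'
from bench import monitor, imaging, env
import cv2,numpy as np
def rays(n,px):
    c=imaging.calibration(n); K=np.array([[c['fx'],0,c['cx']],[0,c['fy'],c['cy']],[0,0,1]])
    u=cv2.undistortPoints(np.array(px,float).reshape(-1,1,2),K,np.array(c['D'],float)).reshape(-1,2)
    d=np.c_[u,np.ones(len(u))]
    if n=='wrist':
        s=monitor.observe(); T=np.eye(4);T[:3,:3]=s['tcp_rot'];T[:3,3]=s['eef_pos']; M=T@np.array(c['tool_from_camera'])
    else: M=np.linalg.inv(np.array(c['world_to_cam']))
    return M[:3,3], d@M[:3,:3].T
def atz(n,px,z):
    o,d=rays(n,px); z=np.broadcast_to(z,len(d)); return o+d*((z-o[2])/d[:,2])[:,None]
def proj(n,P):
    c=imaging.calibration(n); K=np.array([[c['fx'],0,c['cx']],[0,c['fy'],c['cy']],[0,0,1]])
    if n=='wrist':
        s=monitor.observe(); T=np.eye(4);T[:3,:3]=s['tcp_rot'];T[:3,3]=s['eef_pos']; M=np.linalg.inv(T@np.array(c['tool_from_camera']))
    else: M=np.array(c['world_to_cam'])
    return cv2.projectPoints(np.array(P,float).reshape(-1,3),cv2.Rodrigues(M[:3,:3])[0],M[:3,3],K,np.array(c['D'],float))[0].reshape(-1,2)
E
python3 - <<'E'
import cv2,numpy as np
t=cv2.imread('pics/top0.png');s=cv2.imread('pics/side0.png')
a=cv2.resize(t[180:300,120:260],None,fx=2.8,fy=2.8,interpolation=cv2.INTER_CUBIC) # tongs
b=cv2.resize(t[160:240,270:410],None,fx=2.8,fy=2.8,interpolation=cv2.INTER_CUBIC)
c=cv2.resize(s[180:330,270:390],None,fx=3.73,fy=3.73,interpolation=cv2.INTER_CUBIC)
L=np.vstack([a,b]);H=min(L.shape[0],c.shape[0])
o=np.hstack([L[:H],c[:H]])[:600,:]
print(o.shape,a.shape); o=np.clip(o.astype(float)*1.5,0,255).astype('uint8');cv2.imwrite('pics/crop1.png',o[:, :800] if o.shape[1]<=800 else cv2.resize(o,(800,int(o.shape[0]*800/o.shape[1]))))
E
```

```text
(560, 840, 3) (336, 392, 3)
```

View pics/crop1.png

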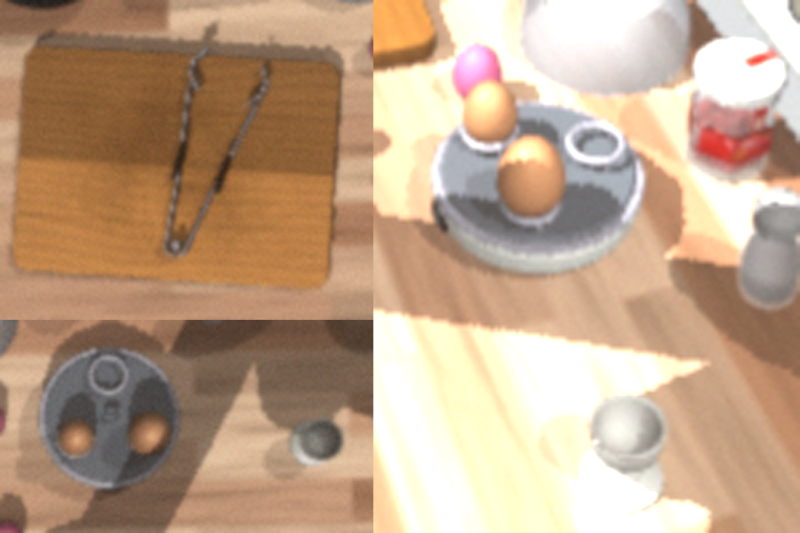

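Run:
```python
from h import *
k=800/840*2.8; f=lambda x,y,ox,oy:(ox+x/k,oy+y/k)
A=lambda x,y:f(x,y,120,180); B=lambda x,y:f(x,y-320,270,160)
names=['bow','Ljaw','Rjaw','Ltip','Rtip','Lplate','Rplate','cuprim','cooker','big','small','loopseat']
px=[A(176,248),A(196,75),A(262,90),A(206,52),A(266,66),A(180,155),A(222,175),B(322,438),B(109,417),B(149,432),B(77,437),B(108,375)]
z=[33]*7+[54,56,85,80,56]
for n,p in zip(names,atz('top',px,z)): print(n,np.round(p))
print('bd',np.round(atz('top',[A(25,47),A(340,62),A(328,286),A(14,268)],22)))
k2=800/840*3.73
s=lambda x,y:(270+(x-373)/k2,180+y/k2)
for n,p in zip(['bigtop','smtop','cuprim'],atz('side',[s(533,140),s(491,83),s(629,432)],[98,90,54])):print(n,np.round(p))
```

```text
bow [379. 306.  33.]
Ljaw [559. 283.  33.]
Rjaw [542. 213.  33.]
Ltip [583. 272.  33.]
Rtip [567. 209.  33.]
Lplate [476. 301.  33.]
Rplate [454. 257.  33.]
cuprim [ 557. -268.   54.]
cooker [583. -45.  56.]
big [565. -83.  85.]
small [562. -11.  80.]
loopseat [627. -45.  56.]
bd [[594. 470.  22.]
 [571. 131.  22.]
 [335. 149.  22.]
 [358. 485.  22.]]
bigtop [571. -74.  98.]
smtop [567.  -4.  90.]
cuprim [ 555. -274.   54.]
```

```bash
cat >> h.py <<'E'
from scipy.spatial.transform import Rotation as R
def down(yaw):
    a=np.radians(yaw); return np.array([[np.cos(a),np.sin(a),0],[np.sin(a),-np.cos(a),0],[0,0,-1.]])
def plan(wps,start=None):
    "wps: (jaw,x,y,z,yaw,maxstep); prints rows; start pose (p,Rot) default measured"
    s=monitor.observe(); p,Q=start or (np.array(s['eef_pos']),np.array(s['tcp_rot']))
    rows=[]
    for jaw,x,y,z,yaw,m in wps:
        t=np.array([x,y,z],float); G=down(yaw)
        r=R.from_matrix(Q.T@G).as_rotvec(degrees=True)/5
        n=int(np.ceil(max(np.linalg.norm(r),np.abs(Q.T@(t-p)).max()/30/m,np.abs(G.T@(t-p)).max()/30/m,1)))
        for i in range(n):
            k=n-i
            d=np.round(Q.T@(t-p)/30/k,2); rv=R.from_matrix(Q.T@G).as_rotvec(degrees=True)/5/k; rv=np.round(rv,2)
            d=np.clip(d,-1,1); rv=np.clip(rv,-1,1); rows.append([jaw]+(d+0).tolist()+(rv+0).tolist())
            p=p+Q@d*30; Q=Q@R.from_rotvec(rv*5,degrees=True).as_matrix()
    while len(rows)%5: rows.append([rows[-1][0]]+[0]*6)
    for i in range(0,len(rows),5): print(str(rows[i:i+5]).replace(' ',''))
    print('end',np.round(p,1),np.round(np.degrees(np.arctan2(Q[1,0],Q[0,0])),1))
def st():
    s=monitor.observe(); q=s['tcp_rot']; q=np.array(q)
    print(round(s['time'],2),np.round(s['eef_pos'],1),'yaw',np.round(np.degrees(np.arctan2(q[1,0],q[0,0])),2),'z',np.round(q[:,2],3),'F',np.round(s['force'],1),'w',round(s['width']*92,1),'g',np.round(s['grasp_force'],1))
def snap(n,f,crop=None,s=1,g=1.3):
    im=imaging.camera(n)[...,::-1]; cv2.imwrite('pics/raw_'+f,im)
    if crop: x,y,w,h=crop; im=im[y:y+h,x:x+w]
    im=cv2.resize(im,None,fx=s,fy=s,interpolation=cv2.INTER_CUBIC)
    cv2.imwrite('pics/'+f,np.clip(im*float(g),0,255).astype('uint8'))
E
python3 -c "
from h import *
plan([(1,380,-250,226,0,.95),(1,455,283,180,-18.6,.97)])"
```

```text
[[1,0.91,-0.55,0.0,0.0,0.0,0.28],[1,0.89,-0.57,0.0,0.0,0.0,0.28],[1,0.88,-0.59,0.0,0.0,0.0,0.28],[1,0.86,-0.62,0.0,0.0,0.0,0.28],[1,0.85,-0.64,0.0,0.0,0.0,0.28]]
[[1,0.83,-0.66,0.0,0.0,0.0,0.29],[1,0.81,-0.68,0.0,0.0,0.0,0.28],[1,0.8,-0.7,0.0,0.0,0.0,0.29],[1,0.78,-0.72,0.0,-0.01,0.0,0.28],[1,0.76,-0.73,0.01,0.0,0.0,0.29]]
[[1,0.75,-0.75,0.0,-0.01,0.0,0.28],[1,0.13,-0.94,0.08,0.0,0.0,0.2],[1,0.12,-0.94,0.08,0.0,0.0,0.2],[1,0.1,-0.94,0.08,0.0,0.0,0.2],[1,0.08,-0.94,0.08,0.0,0.0,0.2]]
[[1,0.07,-0.94,0.08,0.0,0.0,0.19],[1,0.05,-0.94,0.08,0.0,0.0,0.2],[1,0.03,-0.94,0.08,0.0,0.0,0.19],[1,0.02,-0.94,0.08,0.0,0.0,0.2],[1,0.0,-0.95,0.08,0.0,0.0,0.19]]
[[1,-0.01,-0.94,0.08,0.0,0.0,0.2],[1,-0.03,-0.94,0.08,0.0,0.0,0.19],[1,-0.05,-0.94,0.08,0.0,0.0,0.2],[1,-0.06,-0.94,0.08,0.0,0.0,0.19],[1,-0.08,-0.94,0.08,0.0,0.0,0.2]]
[[1,-0.09,-0.94,0.08,0.0,0.0,0.19],[1,-0.11,-0.94,0.08,0.0,0.0,0.2],[1,-0.13,-0.94,0.08,0.0,0.0,0.19],[1,-0.14,-0.94,0.08,0.0,0.0,0.2],[1,-0.16,-0.93,0.09,0.0,0.0,0.19]]
end [455.  282.9 180. ] -18.6
```

Call:
{"api": "send_rows", "payload": {"moves": [[1, 0.91, -0.55, 0, 0, 0, 0.28], [1, 0.89, -0.57, 0, 0, 0, 0.28], [1, 0.88, -0.59, 0, 0, 0, 0.28], [1, 0.86, -0.62, 0, 0, 0, 0.28], [1, 0.85, -0.64, 0, 0, 0, 0.28]]}}

```text
time: 0.72
eef_pos: [250.3, -388.6, 226.4]
tcp_rot: [[0.989, 0.148, -0.0], [0.148, -0.989, 0.001], [-0.0, -0.001, -1.0]]
force: [-0.8, 0.1, -0.6]
width: 0.999
grasp_force: 0.0
```

Call:
{"api": "send_rows", "payload": {"moves": [[1, 0.83, -0.66, 0, 0, 0, 0.29], [1, 0.81, -0.68, 0, 0, 0, 0.28], [1, 0.8, -0.7, 0, 0, 0, 0.29], [1, 0.78, -0.72, 0, 0, 0, 0.28], [1, 0.76, -0.73, 0, 0, 0, 0.29]]}}

```text
time: 1.35
eef_pos: [358.7, -272.5, 226.5]
tcp_rot: [[1.0, 0.024, -0.0], [0.024, -1.0, 0.0], [-0.0, -0.0, -1.0]]
force: [0.8, -0.3, 0.4]
width: 1.0
grasp_force: 0.0
```

Call:
{"api": "send_rows", "payload": {"moves": [[1, 0.75, -0.75, 0, 0, 0, 0.28], [1, 0.13, -0.94, 0.08, 0, 0, 0.2], [1, 0.12, -0.94, 0.08, 0, 0, 0.2], [1, 0.1, -0.94, 0.08, 0, 0, 0.2], [1, 0.08, -0.94, 0.08, 0, 0, 0.2]]}}

```text
time: 1.98
eef_pos: [395.8, -137.0, 216.8]
tcp_rot: [[0.998, -0.07, -0.0], [-0.07, -0.998, 0.0], [-0.001, -0.0, -1.0]]
force: [0.7, -0.3, -0.1]
width: 0.999
grasp_force: 0.0
```

Call:
{"api": "send_rows", "payload": {"moves": [[1, 0.07, -0.94, 0.08, 0, 0, 0.19], [1, 0.05, -0.94, 0.08, 0, 0, 0.2], [1, 0.03, -0.94, 0.08, 0, 0, 0.19], [1, 0.02, -0.94, 0.08, 0, 0, 0.2], [1, 0, -0.95, 0.08, 0, 0, 0.19]]}}

```text
time: 2.6
eef_pos: [415.4, 3.0, 204.8]
tcp_rot: [[0.988, -0.154, -0.001], [-0.154, -0.988, 0.0], [-0.001, 0.0, -1.0]]
force: [0.1, -0.1, 0.4]
width: 1.002
grasp_force: 0.0
```

Call:
{"api": "send_rows", "payload": {"moves": [[1, -0.01, -0.94, 0.08, 0, 0, 0.2], [1, -0.03, -0.94, 0.08, 0, 0, 0.19], [1, -0.05, -0.94, 0.08, 0, 0, 0.2], [1, -0.06, -0.94, 0.08, 0, 0, 0.19], [1, -0.08, -0.94, 0.08, 0, 0, 0.2]]}}

```text
time: 3.22
eef_pos: [435.1, 142.8, 192.7]
tcp_rot: [[0.971, -0.238, -0.001], [-0.238, -0.971, -0.0], [-0.001, 0.0, -1.0]]
force: [0.3, -0.4, 0.0]
width: 1.006
grasp_force: 0.0
```

Call:
{"api": "send_rows", "payload": {"moves": [[1, -0.09, -0.94, 0.08, 0, 0, 0.19], [1, -0.11, -0.94, 0.08, 0, 0, 0.2], [1, -0.13, -0.94, 0.08, 0, 0, 0.19], [1, -0.14, -0.94, 0.08, 0, 0, 0.2], [1, -0.16, -0.93, 0.09, 0, 0, 0.19]]}}

```text
time: 3.85
eef_pos: [454.9, 283.4, 180.3]
tcp_rot: [[0.948, -0.319, -0.001], [-0.319, -0.948, -0.0], [-0.001, 0.001, -1.0]]
force: [0.4, -0.4, 0.4]
width: 1.001
grasp_force: 0.0
```

Run:
```python
from h import *
st()
snap('wrist','w1.png',s=1.4)
st()
print(proj('wrist',[[465,279,33],[551,248,33],[379,306,33]])*1.4)
```

```text
3.85 [454.9 283.4 180.3] yaw -18.61 z [-0.001 -0.    -1.   ] F [ 0.4 -0.4  0.4] w 92.1 g 0.0
3.9 [455.1 286.1 180. ] yaw -18.58 z [-0.     0.001 -1.   ] F [-0.9  1.7  0.1] w 91.9 g 0.0
[[393.12286745 263.34283146]
 [396.72186156 128.86706978]
 [394.87087201 375.62243476]]
```

View pics/w1.png

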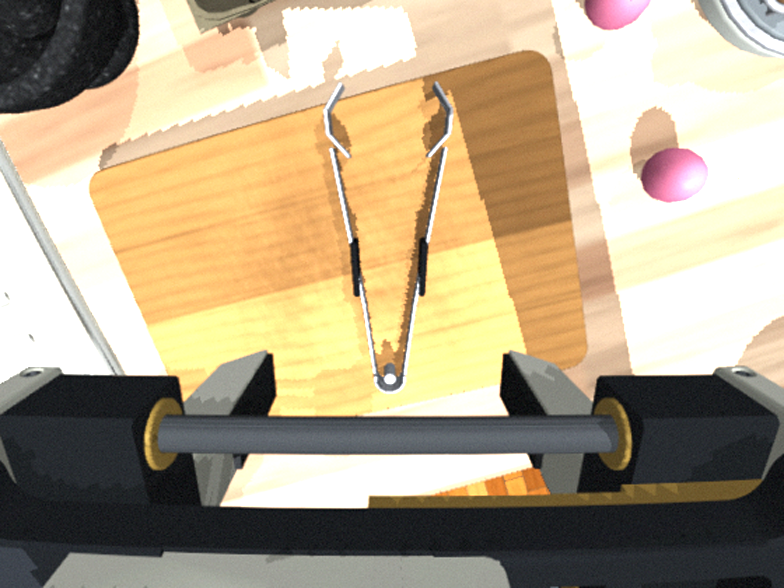

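Run:
```python
from h import *
import h
st(); s=monitor.observe(); off=np.array([454.9,283.4,180.3])-s['eef_pos']
px=np.array([[355,266],[423,266],[329,121],[448,121],[390,378],[389,388]])/1.4
P=atz('wrist',px,[43,43,44,44,38,38])+off*[1,1,0]
print(np.round(P,1)); g=(P[0]+P[1])/2; j=(P[2]+P[3])/2; b=P[5]
print(g,j, np.linalg.norm(P[0]-P[1]),np.linalg.norm(P[2]-P[3]),np.linalg.norm(j-g),np.linalg.norm(g-b), np.degrees(np.arctan2(*(j-P[4])[[1,0]])))
```

```text
3.9 [455.1 286.1 180. ] yaw -18.58 z [-0.     0.001 -1.   ] F [-0.9  1.7  0.1] w 91.9 g 0.0
[[473.7 301.6  43. ]
 [458.6 256.5  43. ]
 [568.5 285.1  44. ]
 [544.4 213.2  44. ]
 [380.6 306.8  38. ]
 [372.6 310.3  38. ]]
[466.15906073 279.01425362  43.        ] [556.45688712 249.18231766  44.        ] 47.557903106683185 75.82522581700658 95.10332199048425 98.80881413491808 -18.12976658350186
```

Run:
```python
from h import *
plan([(1,465.5,279.5,60,-18.2,.95),(1,465.5,279.5,26,-18.2,.5)],(np.array([455,282.9,180]),down(-18.6)))
```

```text
[[1,0.07,0.0,0.8,0.0,0.0,-0.02],[1,0.07,0.0,0.8,0.0,0.0,-0.01],[1,0.08,0.0,0.8,0.0,0.0,-0.02],[1,0.07,0.0,0.8,0.0,0.0,-0.02],[1,0.08,0.0,0.8,0.0,0.0,-0.01]]
[[1,0.0,0.0,0.38,0.0,0.0,0.0],[1,0.0,0.0,0.38,0.0,0.0,0.0],[1,0.0,0.0,0.37,0.0,0.0,0.0],[1,0,0,0,0,0,0],[1,0,0,0,0,0,0]]
end [465.5 279.4  26.1] -18.2
```

Call:
{"api": "send_rows", "payload": {"moves": [[1, 0.07, 0, 0.8, 0, 0, -0.02], [1, 0.07, 0, 0.8, 0, 0, -0.01], [1, 0.08, 0, 0.8, 0, 0, -0.02], [1, 0.07, 0, 0.8, 0, 0, -0.02], [1, 0.08, 0, 0.8, 0, 0, -0.01]]}}

```text
time: 4.53
eef_pos: [465.4, 278.6, 59.8]
tcp_rot: [[0.95, -0.312, -0.001], [-0.312, -0.95, -0.0], [-0.0, 0.001, -1.0]]
force: [0.2, -0.4, 0.1]
width: 1.002
grasp_force: 0.0
```

Call:
{"api": "send_rows", "payload": {"moves": [[1, 0, 0, 0.38, 0, 0, 0], [1, 0, 0, 0.38, 0, 0, 0], [1, 0, 0, 0.37, 0, 0, 0], [1, 0, 0, 0, 0, 0, 0], [1, 0, 0, 0, 0, 0, 0]]}}

```text
time: 5.15
eef_pos: [465.8, 279.1, 27.3]
tcp_rot: [[0.95, -0.312, 0.001], [-0.312, -0.95, 0.0], [0.001, -0.0, -1.0]]
force: [0.2, -0.1, -0.2]
width: 1.001
grasp_force: 0.0
```

Call:
{"api": "send_rows", "payload": {"moves": [[0.04, 0, 0, 0, 0, 0, 0], [0.04, 0, 0, 0, 0, 0, 0], [0.04, 0, 0, 0, 0, 0, 0], [0.04, 0, 0, 0, 0, 0, 0], [0.04, 0, 0, 0, 0, 0, 0]], "grip_force": 20}}

```text
time: 5.78
eef_pos: [465.7, 279.0, 26.9]
tcp_rot: [[0.95, -0.312, 0.0], [-0.312, -0.95, -0.0], [0.0, 0.0, -1.0]]
force: [-0.1, -0.4, 1.6]
width: 0.537
grasp_force: 8.1
```

Call:
{"api": "send_rows", "payload": {"moves": [[0.04, 0, 0, -0.1, 0, 0, 0], [0.04, 0, 0, -0.3, 0, 0, 0], [0.04, 0, 0, -0.6, 0, 0, 0], [0.04, 0, 0, -0.6, 0, 0, 0], [0.04, 0, 0, -0.4, 0, 0, 0]]}}

```text
time: 6.4
eef_pos: [465.9, 279.2, 88.2]
tcp_rot: [[0.95, -0.312, 0.001], [-0.312, -0.95, 0.0], [0.001, -0.001, -1.0]]
force: [0.3, -0.8, -1.6]
width: 0.521
grasp_force: 8.0
```

Run:
```python
from h import *
st()
snap('wrist','w2.png',s=1.4)
st()
```

```text
6.4 [465.9 279.2  88.2] yaw -18.17 z [ 0.001  0.    -1.   ] F [ 0.3 -0.8 -1.6] w 47.9 g 8.0
6.45 [466.5 279.4  89.4] yaw -18.18 z [ 0.003  0.001 -1.   ] F [-0.6 -0.1 -0.7] w 47.9 g 8.0
```

View pics/w2.png

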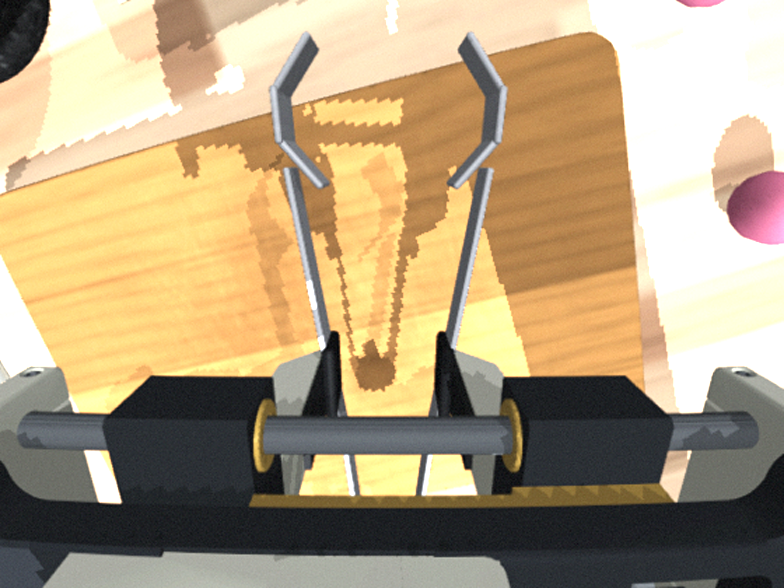

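Run:
```python
from h import *
s=monitor.observe(); Q=np.array(s['tcp_rot']);t=np.array(s['eef_pos'])
px=np.array([[309,36],[471,36],[273,90],[506,90],[281,138],[498,138],[326,186],[453,186],[335,334],[443,334]])/1.4
for h in (17.5,):
    P=(atz('wrist',px,t[2]+h)-t)@Q; print(h,np.round(P,1))
```

```text
17.5 [[117.7 -23.5 -17.2]
 [117.8  24.1 -17.3]
 [103.  -35.  -17.2]
 [103.   35.4 -17.3]
 [ 89.1 -33.5 -17.2]
 [ 89.2  33.8 -17.3]
 [ 74.5 -20.  -17.3]
 [ 74.5  20.4 -17.4]
 [ 23.9 -18.8 -17.4]
 [ 24.   19.2 -17.5]]
```

Run:
```python
from h import *
plan([(.04,466,240,160,-14,.9),(.04,472,-80,160,15,.9),(.04,472,-115,140,20,.4)],(np.array([465.5,279.4,86.1]),down(-18.2)))
```

```text
[[0.04,0.14,0.41,-0.82,0.0,0.0,-0.28],[0.04,0.13,0.42,-0.82,0.0,0.0,-0.28],[0.04,0.13,0.42,-0.82,0.0,0.0,-0.28],[0.04,0.23,0.86,0.0,0.0,0.0,-0.48],[0.04,0.19,0.87,0.0,0.0,0.0,-0.48]]
[[0.04,0.16,0.87,0.0,0.0,0.0,-0.48],[0.04,0.12,0.88,0.0,0.0,0.0,-0.48],[0.04,0.09,0.89,0.0,0.0,0.0,-0.49],[0.04,0.05,0.89,0.0,0.0,0.0,-0.48],[0.04,0.01,0.89,0.0,0.0,0.0,-0.49]]
[[0.04,-0.03,0.89,0.0,0.0,0.0,-0.48],[0.04,-0.07,0.88,0.0,0.0,0.0,-0.48],[0.04,-0.1,0.88,0.0,0.0,0.0,-0.49],[0.04,-0.14,0.88,0.0,0.0,0.0,-0.48],[0.04,-0.18,0.87,0.0,0.0,0.0,-0.49]]
[[0.04,-0.1,0.38,0.22,0.0,0.0,-0.33],[0.04,-0.11,0.37,0.22,0.0,0.0,-0.34],[0.04,-0.12,0.37,0.22,0.0,0.0,-0.33],[0.04,0,0,0,0,0,0],[0.04,0,0,0,0,0,0]]
end [ 472.1 -115.   140.1] 20.0
```

Call:
{"api": "send_rows", "payload": {"moves": [[0.04, 0.14, 0.41, -0.82, 0, 0, -0.28], [0.04, 0.13, 0.42, -0.82, 0, 0, -0.28], [0.04, 0.13, 0.42, -0.82, 0, 0, -0.28], [0.04, 0.23, 0.86, 0, 0, 0, -0.48], [0.04, 0.19, 0.87, 0, 0, 0, -0.48]]}}

```text
time: 7.08
eef_pos: [466.9, 185.6, 160.8]
tcp_rot: [[0.987, -0.158, 0.0], [-0.158, -0.987, -0.0], [0.0, -0.0, -1.0]]
force: [0.2, 1.1, -0.7]
width: 0.522
grasp_force: 8.0
```

Call:
{"api": "send_rows", "payload": {"moves": [[0.04, 0.16, 0.87, 0, 0, 0, -0.48], [0.04, 0.12, 0.88, 0, 0, 0, -0.48], [0.04, 0.09, 0.89, 0, 0, 0, -0.49], [0.04, 0.05, 0.89, 0, 0, 0, -0.48], [0.04, 0.01, 0.89, 0, 0, 0, -0.49]]}}

```text
time: 7.7
eef_pos: [469.6, 51.9, 160.5]
tcp_rot: [[0.999, 0.052, -0.0], [0.052, -0.999, -0.0], [-0.0, 0.0, -1.0]]
force: [1.0, -0.8, -1.0]
width: 0.521
grasp_force: 8.0
```

Call:
{"api": "send_rows", "payload": {"moves": [[0.04, -0.03, 0.89, 0, 0, 0, -0.48], [0.04, -0.07, 0.88, 0, 0, 0, -0.48], [0.04, -0.1, 0.88, 0, 0, 0, -0.49], [0.04, -0.14, 0.88, 0, 0, 0, -0.48], [0.04, -0.18, 0.87, 0, 0, 0, -0.49]]}}

```text
time: 8.32
eef_pos: [471.9, -81.2, 160.5]
tcp_rot: [[0.965, 0.26, -0.0], [0.26, -0.965, 0.0], [-0.0, -0.0, -1.0]]
force: [1.3, 0.3, -0.8]
width: 0.523
grasp_force: 8.0
```

Call:
{"api": "send_rows", "payload": {"moves": [[0.04, -0.1, 0.38, 0.22, 0, 0, -0.33], [0.04, -0.11, 0.37, 0.22, 0, 0, -0.34], [0.04, -0.12, 0.37, 0.22, 0, 0, -0.33], [0.04, 0, 0, 0, 0, 0, 0], [0.04, 0, 0, 0, 0, 0, 0]]}}

```text
time: 8.95
eef_pos: [472.3, -115.1, 141.0]
tcp_rot: [[0.94, 0.342, -0.0], [0.342, -0.94, 0.0], [-0.0, -0.0, -1.0]]
force: [-0.1, 0.4, -0.9]
width: 0.522
grasp_force: 8.0
```

Run:
```python
from h import *
st()
snap('wrist','w3.png',s=1.4)
st()
print(proj('wrist',[[563,-82,109],[563,-82,75]])*1.4)
```

```text
8.95 [ 472.3 -115.1  141. ] yaw 19.99 z [-0.  0. -1.] F [-0.1  0.4 -0.9] w 48.0 g 8.0
9.0 [ 472.4 -115.   141.1] yaw 20.01 z [ 0. -0. -1.] F [-0.7 -0.6 -1.4] w 47.5 g 8.0
[[388.80978262 126.44653537]
 [388.58050237 131.98774673]]
```

View pics/w3.png

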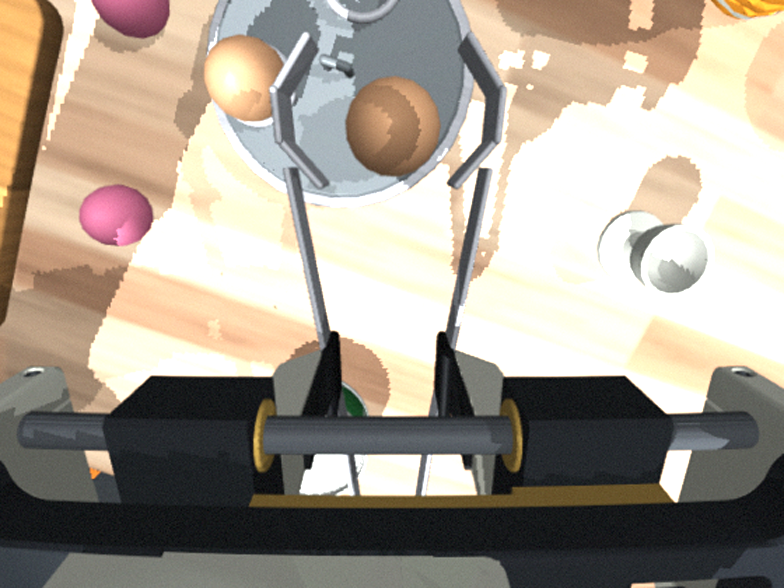

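Run:
```python
from h import *
s=monitor.observe(); Q=np.array(s['tcp_rot']);t=np.array(s['eef_pos'])
px=np.array([[392.5,125.5],[346,125.5],[439,125.5],[673,258],[309,36],[471,36],[326,186],[453,186]])/1.4
z=np.array([80,80,80,54]+[t[2]+17.5]*4)
W=atz('wrist',px,z); P=(W-t)@Q; print(np.round(np.c_[W,P],1))
P=W[0]; print(proj('wrist',[[P[0],P[1],75],[P[0],P[1],105]])*1.4)
```

```text
[[ 566.1  -82.8   80.    99.     1.9   61.1]
 [ 558.5  -62.    80.    99.1  -20.3   61.1]
 [ 573.8 -103.6   80.    99.1   24.    61.1]
 [ 558.1 -263.4   54.    29.7  168.8   87.1]
 [ 575.2  -52.5  158.6  118.   -23.6  -17.5]
 [ 591.5  -97.   158.6  118.1   23.9  -17.5]
 [ 535.9  -70.5  158.6   74.8  -20.1  -17.5]
 [ 549.7 -108.4  158.6   74.9   20.3  -17.5]]
[[392.38255364 126.33858155]
 [393.17958732 120.64891654]]
```

Call:
{"api": "send_rows", "payload": {"moves": [[0.04, 0.08, 0.06, 0.2, 0, 0, 0], [0.04, 0, 0, 0.7, 0, 0, 0], [0.04, 0, 0, 0.7, 0, 0, 0], [0.04, 0, 0, 0.5, 0, 0, 0], [0.04, 0, 0, 0.2, 0, 0, 0]]}}

```text
time: 9.62
eef_pos: [474.9, -115.9, 71.0]
tcp_rot: [[0.939, 0.343, -0.001], [0.343, -0.939, 0.001], [-0.001, -0.001, -1.0]]
force: [-0.4, 0.1, -1.5]
width: 0.523
grasp_force: 8.0
```

Call:
{"api": "send_rows", "payload": {"moves": [[0.04, 0, 0, 0.12, 0, 0, 0], [0.04, 0, 0, 0, 0, 0, 0], [0.04, 0, 0, 0, 0, 0, 0], [0.04, 0, 0, 0, 0, 0, 0], [0.04, 0, 0, 0, 0, 0, 0]]}}

```text
time: 10.25
eef_pos: [475.3, -116.3, 68.5]
tcp_rot: [[0.94, 0.342, 0.0], [0.342, -0.94, -0.0], [0.0, 0.0, -1.0]]
force: [-0.3, 0.4, -1.0]
width: 0.522
grasp_force: 8.0
```

Run:
```python
from h import *
st()
snap('wrist','w4.png',crop=(140,0,280,260),s=2.3)
```

```text
10.25 [ 475.3 -116.3   68.5] yaw 20.02 z [ 0. -0. -1.] F [-0.3  0.4 -1. ] w 48.0 g 8.0
```

View pics/w4.png

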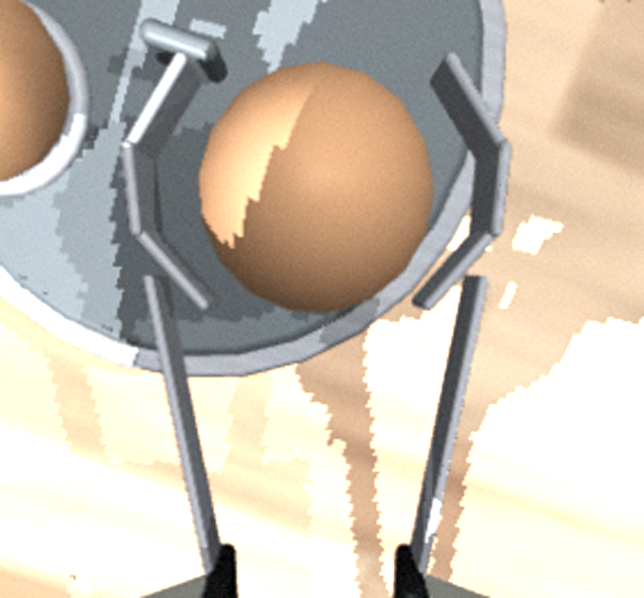

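Call:
{"api": "send_rows", "payload": {"moves": [[-0.05, -0.03, 0, 0, 0, 0, 0], [-0.12, 0, 0, 0, 0, 0, 0], [-0.16, 0, 0, 0, 0, 0, 0], [-0.25, 0, 0, 0, 0, 0, 0], [-0.4, 0, 0, 0, 0, 0, 0]], "grip_force": 32}}

```text
time: 10.92
eef_pos: [474.4, -116.6, 68.3]
tcp_rot: [[0.94, 0.342, 0.0], [0.342, -0.94, -0.0], [0.0, 0.0, -1.0]]
force: [0.7, 0.1, -1.2]
width: 0.417
grasp_force: 32.0
```

Call:
{"api": "send_rows", "payload": {"moves": [[-0.6, 0, 0, 0, 0, 0, 0], [-0.6, 0, 0, 0, 0, 0, 0], [-0.6, 0, 0, 0, 0, 0, 0], [-0.6, 0, 0, 0, 0, 0, 0], [-0.6, 0, 0, 0, 0, 0, 0]]}}

```text
time: 11.55
eef_pos: [474.4, -116.6, 68.3]
tcp_rot: [[0.94, 0.342, 0.0], [0.342, -0.94, -0.0], [0.0, 0.0, -1.0]]
force: [-0.3, -0.6, -1.4]
width: 0.417
grasp_force: 32.0
```

Call:
{"api": "send_rows", "payload": {"moves": [[-0.6, 0, 0, -0.1, 0, 0, 0], [-0.6, 0, 0, -0.2, 0, 0, 0], [-0.6, 0, 0, -0.4, 0, 0, 0], [-0.6, 0, 0, -0.5, 0, 0, 0], [-0.6, 0, 0, -0.5, 0, 0, 0]]}}

```text
time: 12.18
eef_pos: [474.5, -116.6, 120.6]
tcp_rot: [[0.94, 0.342, 0.001], [0.342, -0.94, -0.0], [0.0, 0.001, -1.0]]
force: [-0.5, 0.6, -2.5]
width: 0.416
grasp_force: 32.0
```

Call:
{"api": "send_rows", "payload": {"moves": [[-0.6, 0, 0, -0.5, 0, 0, 0], [-0.6, 0, 0, -0.3, 0, 0, 0], [-0.6, 0, 0, -0.1, 0, 0, 0], [-0.6, 0, 0, 0, 0, 0, 0], [-0.6, 0, 0, 0, 0, 0, 0]]}}

```text
time: 12.8
eef_pos: [474.1, -116.5, 145.8]
tcp_rot: [[0.94, 0.342, -0.001], [0.342, -0.94, 0.0], [-0.001, -0.001, -1.0]]
force: [0.5, 0.2, -1.3]
width: 0.418
grasp_force: 32.0
```

Run:
```python
from h import *
st()
a=imaging.camera('wrist')[...,::-1]; b=imaging.camera('side')[...,::-1]
a=cv2.resize(a[0:260,60:340],(400,371)); b=cv2.resize(b[170:350,230:424],(400,371),interpolation=cv2.INTER_CUBIC)
cv2.imwrite('pics/ab5.png',np.hstack([a,b]))
p=np.array([474.4,-116.6])
# tongs jaw centre in tool: (96.5,.2)
```

```text
12.8 [ 474.1 -116.5  145.8] yaw 20.02 z [-0.001  0.    -1.   ] F [ 0.5  0.2 -1.3] w 38.5 g 32.0
```

View pics/ab5.png

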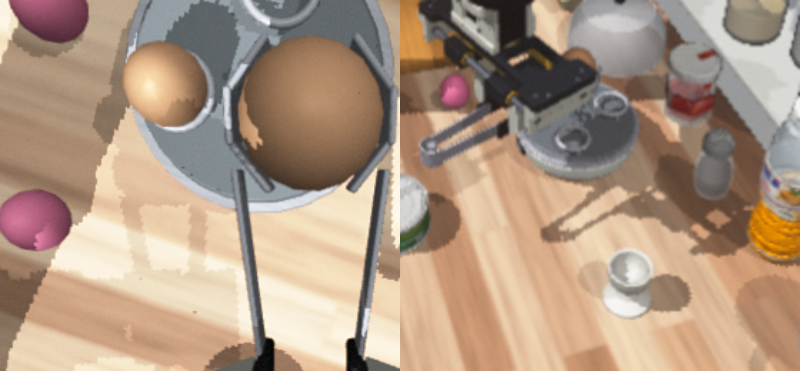

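Call:
{"api": "send_rows", "payload": {"moves": [[-0.6, -0.17, 0.4, 0, 0, 0, 0], [-0.6, -0.35, 0.8, 0, 0, 0, 0], [-0.6, -0.44, 1, 0, 0, 0, 0], [-0.6, -0.44, 1, 0, 0, 0, 0], [-0.6, -0.35, 0.8, 0, 0, 0, 0]]}}

```text
time: 13.52
eef_pos: [465.7, -249.4, 146.2]
tcp_rot: [[0.94, 0.342, -0.0], [0.342, -0.94, -0.0], [-0.0, 0.0, -1.0]]
force: [0.5, -0.1, -1.6]
width: 0.421
grasp_force: 32.0
```

Call:
{"api": "send_rows", "payload": {"moves": [[-0.6, 0, 0, 0, 0, 0, 0], [-0.6, 0, 0, 0, 0, 0, 0], [-0.6, 0, 0, 0, 0, 0, 0], [-0.6, 0, 0, 0, 0, 0, 0], [-0.6, 0, 0, 0, 0, 0, 0]]}}

```text
time: 14.15
eef_pos: [466.3, -246.9, 146.4]
tcp_rot: [[0.939, 0.343, 0.0], [0.343, -0.939, -0.0], [0.0, 0.0, -1.0]]
force: [0.1, 0.2, -2.0]
width: 0.424
grasp_force: 32.0
```

Run:
```python
from h import *
st()
snap('wrist','w6.png',crop=(160,0,300,220),s=2.6)
s=monitor.observe();print(np.round(s['eef_pos'],2).tolist())
```

```text
14.15 [ 466.3 -246.9  146.4] yaw 20.06 z [ 0. -0. -1.] F [ 0.1  0.2 -2. ] w 39.0 g 32.0
[466.26, -246.96, 146.4]
```

View pics/w6.png

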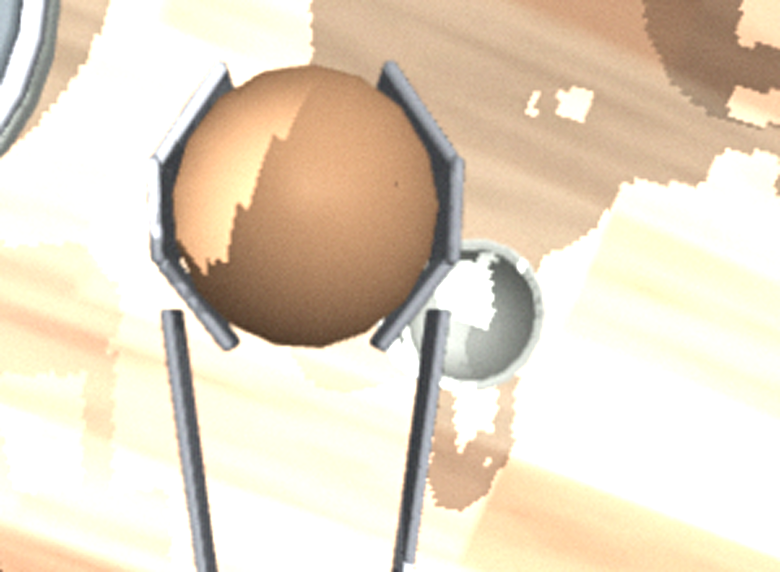

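Run:
```python
from h import *
s=monitor.observe(); Q=np.array(s['tcp_rot']);t=np.array(s['eef_pos'])
px=np.array([[305.5,206],[174,206],[437,206],[475,314],[543,314],[475,240],[475,387],[223,65],[390,65],[235,347],[378,347]])/2.6+[160,0]
z=np.array([153,153,153]+[54]*4+[t[2]+17.5]*4)
W=atz('wrist',px,z); P=(W-t)@Q; print(np.round(np.c_[W,P],1))
```

```text
[[ 5.585e+02 -2.130e+02  1.530e+02  9.830e+01 -2.000e-01 -6.600e+00]
 [ 5.507e+02 -1.912e+02  1.530e+02  9.840e+01 -2.340e+01 -6.600e+00]
 [ 5.666e+02 -2.348e+02  1.530e+02  9.840e+01  2.300e+01 -6.600e+00]
 [ 5.577e+02 -2.680e+02  5.400e+01  7.870e+01  5.110e+01  9.240e+01]
 [ 5.650e+02 -2.873e+02  5.400e+01  7.890e+01  7.180e+01  9.240e+01]
 [ 5.771e+02 -2.597e+02  5.400e+01  9.980e+01  4.990e+01  9.240e+01]
 [ 5.377e+02 -2.767e+02  5.400e+01  5.690e+01  5.240e+01  9.240e+01]
 [ 5.727e+02 -1.940e+02  1.639e+02  1.182e+02 -1.330e+01 -1.750e+01]
 [ 5.818e+02 -2.187e+02  1.639e+02  1.182e+02  1.300e+01 -1.750e+01]
 [ 5.321e+02 -2.099e+02  1.639e+02  7.460e+01 -1.230e+01 -1.750e+01]
 [ 5.405e+02 -2.328e+02  1.639e+02  7.460e+01  1.220e+01 -1.750e+01]]
```

Run:
```python
from h import *
k2=800/840*3.73
s=lambda x,y:(270+(x-373)/k2,180+y/k2)
print('apex meas',s(533,137),'proj',proj('side',[[565.7,-83.4,109]]))
print('rim L/R meas',s(592,432),s(665,432),'mid',s(628.5,432),'proj',proj('side',[[557.4,-267.5,54]]))
```

```text
apex meas (315.0402144772118, 218.5656836461126) proj [[314.63842191 219.10788257]]
rim L/R meas (331.64879356568366, 301.60857908847186) (352.19839142091155, 301.60857908847186) mid (341.9235924932976, 301.60857908847186) proj [[341.71654694 298.71196355]]
```

Call:
{"api": "send_rows", "payload": {"moves": [[-0.6, -0.06, 0.18, 0, 0, 0, 0], [-0.6, -0.16, 0.4, 0, 0, 0, 0], [-0.6, -0.2, 0.5, 0, 0, 0, 0], [-0.6, -0.15, 0.4, 0, 0, 0, 0], [-0.6, -0.05, 0.2, 0, 0, 0, 0]], "grip_force": 40}}

```text
time: 14.82
eef_pos: [465.7, -302.3, 146.2]
tcp_rot: [[0.94, 0.341, -0.0], [0.341, -0.94, -0.0], [-0.0, 0.0, -1.0]]
force: [-0.1, 0.4, -1.1]
width: 0.417
grasp_force: 40.0
```

Call:
{"api": "send_rows", "payload": {"moves": [[-0.6, 0, 0, 0.2, 0, 0, 0], [-0.6, 0, 0, 0.5, 0, 0, 0], [-0.6, 0, 0, 0.4, 0, 0, 0], [-0.6, 0, 0, 0.2, 0, 0, 0], [-0.6, 0, 0, 0, 0, 0, 0]]}}

```text
time: 15.45
eef_pos: [465.8, -300.6, 106.7]
tcp_rot: [[0.939, 0.343, -0.001], [0.343, -0.939, 0.001], [-0.001, -0.001, -1.0]]
force: [-0.3, -0.6, -1.7]
width: 0.418
grasp_force: 40.0
```

Run:
```python
from h import *
st()
im=imaging.camera('side')[...,::-1]; cv2.imwrite('pics/raw_s7.png',im)
s=monitor.observe(); t=np.array(s['eef_pos']);Q=np.array(s['tcp_rot'])
e=t+Q@[97.2,0,-6.5]; print('egg waist',e, proj('side',[e, e-[0,0,27],[557.4,-267.5,54]]))
hsv=cv2.cvtColor(im,cv2.COLOR_BGR2HSV); m=cv2.inRange(hsv,(5,90,60),(18,255,255))
n,l,S,C=cv2.connectedComponentsWithStats(m)
for i in range(1,n):
    if S[i,4]>40 and 200<C[i,0]<450 and 180<C[i,1]<400: print(S[i],C[i])
```

```text
15.45 [ 465.8 -300.6  106.7] yaw 20.04 z [-0.001  0.001 -1.   ] F [-0.3 -0.6 -1.7] w 38.4 g 40.0
egg waist [ 557.32803423 -267.63434813  113.71171484] [[344.13539673 280.40467279]
 [343.00957187 288.92168946]
 [341.71654694 298.71196355]]
[ 181  146  104  210 7454] [232.86369734 222.7876308 ]
[357 177   9  23  56] [360.85714286 188.07142857]
[ 336  207  121  178 5685] [399.53632366 291.95637643]
[412 262  18   8  96] [421.19791667 265.51041667]
[333 266  23  23 352] [344.94886364 277.25852273]
[ 181  301   73  119 4736] [210.38386824 374.55405405]
[269 323  10  10  60] [273.78333333 327.88333333]
[354 323  39  55 739] [372.71177267 343.        ]
[ 309  337   58   83 2076] [336.15414258 379.67870906]
[373 362  42  58 886] [397.40970655 396.89954853]
[391 368   9   8  42] [395.80952381 371.        ]
```

Call:
{"api": "send_rows", "payload": {"moves": [[-0.6, 0, 0, 0.2, 0, 0, 0], [-0.6, 0, 0, 0.4, 0, 0, 0], [-0.6, 0, 0, 0.35, 0, 0, 0], [-0.6, 0, 0, 0.2, 0, 0, 0], [-0.6, 0, 0, 0.1, 0, 0, 0]]}}

```text
time: 16.12
eef_pos: [465.8, -300.9, 69.2]
tcp_rot: [[0.94, 0.342, -0.001], [0.342, -0.94, 0.0], [-0.0, -0.001, -1.0]]
force: [-0.2, -0.2, -1.2]
width: 0.416
grasp_force: 40.0
```

Call:
{"api": "send_rows", "payload": {"moves": [[-0.6, 0, 0, 0.03, 0, 0, 0], [-0.6, 0, 0, 0.03, 0, 0, 0], [-0.6, 0, 0, 0, 0, 0, 0], [-0.6, 0, 0, 0, 0, 0, 0], [-0.6, 0, 0, 0, 0, 0, 0]]}}

```text
time: 16.75
eef_pos: [466.0, -301.1, 68.2]
tcp_rot: [[0.94, 0.342, 0.0], [0.342, -0.94, -0.0], [0.0, 0.0, -1.0]]
force: [0.5, -1.1, -2.2]
width: 0.415
grasp_force: 40.0
```

Run:
```python
from h import *
st()
a=imaging.camera('wrist')[...,::-1]; b=imaging.camera('side')[...,::-1]
cv2.imwrite('pics/raw_s8.png',b)
a=cv2.resize(a[0:260,140:420],(400,371)); b=cv2.resize(b[230:350,280:409],(400,371),interpolation=cv2.INTER_CUBIC)
cv2.imwrite('pics/ab8.png',np.hstack([a,b])); st()
```

```text
16.75 [ 466.  -301.1   68.2] yaw 20.02 z [ 0. -0. -1.] F [ 0.5 -1.1 -2.2] w 38.2 g 40.0
16.85 [ 466.  -301.    68.1] yaw 20.02 z [ 0. -0. -1.] F [ 0.8  0.2 -2.1] w 38.5 g 40.0
```

Call:
{"api": "send_rows", "payload": {"moves": [[-0.6, 0, 0, 0.03, 0, 0, 0], [-0.6, 0, 0, 0.03, 0, 0, 0], [-0.6, 0, 0, 0.03, 0, 0, 0], [-0.6, 0, 0, 0.03, 0, 0, 0], [-0.6, 0, 0, 0, 0, 0, 0]]}}

```text
time: 17.48
eef_pos: [465.9, -301.0, 64.4]
tcp_rot: [[0.94, 0.342, -0.0], [0.342, -0.94, -0.0], [-0.0, 0.0, -1.0]]
force: [-0.1, 0.9, -1.6]
width: 0.416
grasp_force: 40.0
```

Call:
{"api": "send_rows", "payload": {"moves": [[-0.6, 0, 0, 0.02, 0, 0, 0], [-0.6, 0, 0, 0.02, 0, 0, 0], [-0.6, 0, 0, 0, 0, 0, 0], [-0.6, 0, 0, 0, 0, 0, 0], [-0.6, 0, 0, 0, 0, 0, 0]]}}

```text
time: 18.1
eef_pos: [466.0, -301.0, 63.3]
tcp_rot: [[0.94, 0.342, 0.0], [0.342, -0.94, -0.0], [0.0, 0.0, -1.0]]
force: [-1.2, 0.2, -1.3]
width: 0.418
grasp_force: 40.0
```

Call:
{"api": "send_rows", "payload": {"moves": [[-0.6, 0, 0, 0.02, 0, 0, 0], [-0.6, 0, 0, 0.02, 0, 0, 0], [-0.6, 0, 0, 0, 0, 0, 0], [-0.6, 0, 0, 0, 0, 0, 0], [-0.6, 0, 0, 0, 0, 0, 0]]}}

```text
time: 18.73
eef_pos: [466.0, -301.0, 62.1]
tcp_rot: [[0.94, 0.342, 0.0], [0.342, -0.94, -0.0], [0.0, 0.0, -1.0]]
force: [-1.4, 0.2, 0.8]
width: 0.413
grasp_force: 40.0
```

Run:
```python
from h import *
for i in range(6): st(); imaging.camera('side')
```

```text
18.73 [ 466.  -301.    62.1] yaw 20.02 z [ 0. -0. -1.] F [-1.4  0.2  0.8] w 38.0 g 40.0
18.77 [ 466.  -301.    62.1] yaw 20.02 z [ 0. -0. -1.] F [ 0.4  0.2 -0. ] w 38.2 g 40.0
18.82 [ 466.  -301.    62.1] yaw 20.02 z [ 0. -0. -1.] F [0.2 0.3 0.1] w 38.2 g 40.0
18.88 [ 466.  -301.    62.1] yaw 20.02 z [ 0. -0. -1.] F [-0.9  0.9 -0.2] w 38.6 g 40.0
18.93 [ 466.  -301.    62.1] yaw 20.02 z [ 0. -0. -1.] F [-0.1  1.9  0.4] w 38.1 g 40.0
18.98 [ 465.9 -301.    62. ] yaw 20.02 z [ 0. -0. -1.] F [-0.4  1.   0.7] w 38.4 g 40.0
```

Call:
{"api": "send_rows", "payload": {"moves": [[-0.16, 0, 0, 0, 0, 0, 0], [-0.14, 0, 0, 0, 0, 0, 0], [-0.12, 0, 0, 0, 0, 0, 0], [-0.09, 0, 0, 0, 0, 0, 0], [-0.06, 0, 0, 0, 0, 0, 0]]}}

```text
time: 19.65
eef_pos: [465.9, -301.0, 62.0]
tcp_rot: [[0.94, 0.342, -0.0], [0.342, -0.94, -0.0], [-0.0, 0.0, -1.0]]
force: [0.5, 0.1, -1.0]
width: 0.473
grasp_force: 10.5
```

Call:
{"api": "send_rows", "payload": {"moves": [[-0.02, 0, 0, 0, 0, 0, 0], [0.02, 0, 0, 0, 0, 0, 0], [0.04, 0, 0, 0, 0, 0, 0], [0.04, 0, 0, 0, 0, 0, 0], [0.04, 0, 0, 0, 0, 0, 0]]}}

```text
time: 20.27
eef_pos: [465.9, -301.0, 62.0]
tcp_rot: [[0.94, 0.342, 0.0], [0.342, -0.94, -0.0], [0.0, 0.0, -1.0]]
force: [0.3, 0.0, -1.4]
width: 0.523
grasp_force: 8.0
```

Run:
```python
from h import *
st()
a=imaging.camera('wrist')[...,::-1]; b=imaging.camera('side')[...,::-1]
a=cv2.resize(a[0:260,140:420],(400,371)); b=cv2.resize(b[230:350,280:409],(400,371),interpolation=cv2.INTER_CUBIC)
cv2.imwrite('pics/ab9.png',np.hstack([a,b]));
```

```text
20.27 [ 465.9 -301.    62. ] yaw 20.02 z [ 0. -0. -1.] F [ 0.3  0.  -1.4] w 48.2 g 8.0
```

View pics/ab9.png

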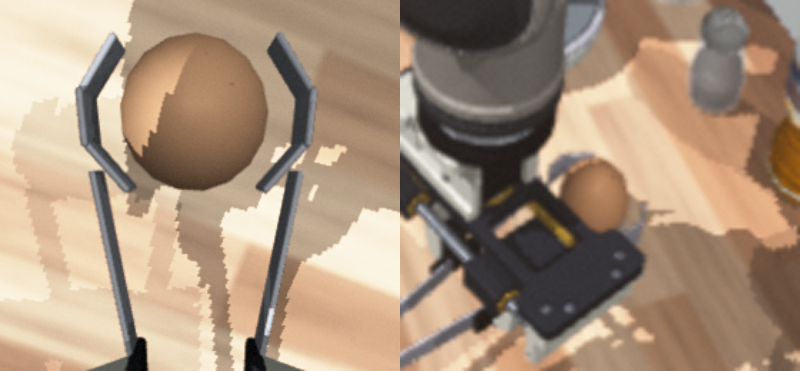

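Run:
```python
from h import *
plan([(.04,466,-301,82,20,.3),(.04,466,-301,160,20,.9),(.04,466,240,160,-12,.9),(.04,465.5,279.4,130,-18.2,.6),(.04,465.5,279.4,50,-18.2,.7),(.04,465.5,279.4,29.5,-18.2,.25)])
```

```text
[[0.04,0.0,0.0,-0.22,0.0,0.0,0.0],[0.04,0.0,0.0,-0.22,0.0,0.0,0.0],[0.04,0.0,0.0,-0.23,0.0,0.0,0.0],[0.04,0.0,0.0,-0.87,0.0,0.0,0.0],[0.04,0.0,0.0,-0.86,0.0,0.0,0.0]]
[[0.04,0.0,0.0,-0.87,0.0,0.0,0.0],[0.04,0.31,-0.85,0.0,0.0,0.0,0.32],[0.04,0.28,-0.86,0.0,0.0,0.0,0.32],[0.04,0.26,-0.86,0.0,0.0,0.0,0.32],[0.04,0.24,-0.87,0.0,0.0,0.0,0.32]]
[[0.04,0.21,-0.88,0.0,0.0,0.0,0.32],[0.04,0.19,-0.88,0.0,0.0,0.0,0.32],[0.04,0.16,-0.89,0.0,0.0,0.0,0.32],[0.04,0.14,-0.89,0.0,0.0,0.0,0.32],[0.04,0.11,-0.89,0.0,0.0,0.0,0.32]]
[[0.04,0.09,-0.9,0.0,0.0,0.0,0.32],[0.04,0.06,-0.9,0.0,0.0,0.0,0.32],[0.04,0.04,-0.9,0.0,0.0,0.0,0.32],[0.04,0.01,-0.9,0.0,0.0,0.0,0.32],[0.04,-0.01,-0.9,0.0,0.0,0.0,0.32]]
[[0.04,-0.04,-0.9,0.0,0.0,0.0,0.32],[0.04,-0.06,-0.9,0.0,0.0,0.0,0.32],[0.04,-0.08,-0.9,0.0,0.0,0.0,0.32],[0.04,-0.11,-0.89,0.0,0.0,0.0,0.32],[0.04,-0.14,-0.89,0.0,0.0,0.0,0.32]]
[[0.04,-0.16,-0.89,0.0,0.0,0.0,0.32],[0.04,-0.1,-0.43,0.33,0.0,0.0,0.41],[0.04,-0.11,-0.42,0.34,0.0,0.0,0.42],[0.04,-0.12,-0.42,0.33,0.0,0.0,0.41],[0.04,0.0,0.0,0.67,0.0,0.0,0.0]]
[[0.04,0.0,0.0,0.67,0.0,0.0,0.0],[0.04,0.0,0.0,0.66,0.0,0.0,0.0],[0.04,0.0,0.0,0.67,0.0,0.0,0.0],[0.04,0.0,0.0,0.23,0.0,0.0,0.0],[0.04,0.0,0.0,0.23,0.0,0.0,0.0]]
[[0.04,0.0,0.0,0.22,0.0,0.0,0.0],[0.04,0,0,0,0,0,0],[0.04,0,0,0,0,0,0],[0.04,0,0,0,0,0,0],[0.04,0,0,0,0,0,0]]
end [465.6 279.3  29.6] -18.2
```

Call:
{"api": "send_rows", "payload": {"moves": [[0.04, 0, 0, -0.22, 0, 0, 0], [0.04, 0, 0, -0.22, 0, 0, 0], [0.04, 0, 0, -0.23, 0, 0, 0], [0.04, 0, 0, -0.87, 0, 0, 0], [0.04, 0, 0, -0.86, 0, 0, 0]], "grip_force": 20}}

```text
time: 21.0
eef_pos: [465.9, -300.9, 135.1]
tcp_rot: [[0.94, 0.342, -0.0], [0.342, -0.94, -0.0], [-0.0, -0.0, -1.0]]
force: [-0.2, -0.2, -0.9]
width: 0.522
grasp_force: 8.0
```

Call:
{"api": "send_rows", "payload": {"moves": [[0.04, 0, 0, -0.87, 0, 0, 0], [0.04, 0.31, -0.85, 0, 0, 0, 0.32], [0.04, 0.28, -0.86, 0, 0, 0, 0.32], [0.04, 0.26, -0.86, 0, 0, 0, 0.32], [0.04, 0.24, -0.87, 0, 0, 0, 0.32]]}}

```text
time: 21.62
eef_pos: [465.8, -191.9, 160.7]
tcp_rot: [[0.972, 0.234, 0.001], [0.234, -0.972, -0.0], [0.001, 0.001, -1.0]]
force: [0.0, 0.0, -1.1]
width: 0.524
grasp_force: 8.0
```

Call:
{"api": "send_rows", "payload": {"moves": [[0.04, 0.21, -0.88, 0, 0, 0, 0.32], [0.04, 0.19, -0.88, 0, 0, 0, 0.32], [0.04, 0.16, -0.89, 0, 0, 0, 0.32], [0.04, 0.14, -0.89, 0, 0, 0, 0.32], [0.04, 0.11, -0.89, 0, 0, 0, 0.32]]}}

```text
time: 22.25
eef_pos: [465.7, -56.6, 160.7]
tcp_rot: [[0.995, 0.097, 0.001], [0.097, -0.995, -0.0], [0.001, 0.0, -1.0]]
force: [0.0, -0.1, -0.7]
width: 0.522
grasp_force: 8.0
```

Call:
{"api": "send_rows", "payload": {"moves": [[0.04, 0.09, -0.9, 0, 0, 0, 0.32], [0.04, 0.06, -0.9, 0, 0, 0, 0.32], [0.04, 0.04, -0.9, 0, 0, 0, 0.32], [0.04, 0.01, -0.9, 0, 0, 0, 0.32], [0.04, -0.01, -0.9, 0, 0, 0, 0.32]]}}

```text
time: 22.88
eef_pos: [465.7, 78.6, 160.7]
tcp_rot: [[0.999, -0.042, 0.001], [-0.042, -0.999, -0.0], [0.001, 0.0, -1.0]]
force: [-0.1, 0.0, -1.2]
width: 0.518
grasp_force: 8.0
```

Call:
{"api": "send_rows", "payload": {"moves": [[0.04, -0.04, -0.9, 0, 0, 0, 0.32], [0.04, -0.06, -0.9, 0, 0, 0, 0.32], [0.04, -0.08, -0.9, 0, 0, 0, 0.32], [0.04, -0.11, -0.89, 0, 0, 0, 0.32], [0.04, -0.14, -0.89, 0, 0, 0, 0.32]]}}

```text
time: 23.5
eef_pos: [465.9, 213.8, 160.6]
tcp_rot: [[0.983, -0.181, 0.001], [-0.181, -0.983, 0.0], [0.001, -0.0, -1.0]]
force: [0.1, -0.6, -1.4]
width: 0.517
grasp_force: 8.0
```

Call:
{"api": "send_rows", "payload": {"moves": [[0.04, -0.16, -0.89, 0, 0, 0, 0.32], [0.04, -0.1, -0.43, 0.33, 0, 0, 0.41], [0.04, -0.11, -0.42, 0.34, 0, 0, 0.42], [0.04, -0.12, -0.42, 0.33, 0, 0, 0.41], [0.04, 0, 0, 0.67, 0, 0, 0]]}}

```text
time: 24.12
eef_pos: [466.2, 280.5, 110.7]
tcp_rot: [[0.95, -0.311, 0.002], [-0.311, -0.95, 0.001], [0.002, -0.002, -1.0]]
force: [-1.3, -0.6, -1.6]
width: 0.524
grasp_force: 8.0
```

Call:
{"api": "send_rows", "payload": {"moves": [[0.04, 0, 0, 0.67, 0, 0, 0], [0.04, 0, 0, 0.66, 0, 0, 0], [0.04, 0, 0, 0.67, 0, 0, 0], [0.04, 0, 0, 0.23, 0, 0, 0], [0.04, 0, 0, 0.23, 0, 0, 0]]}}

```text
time: 24.75
eef_pos: [466.0, 279.5, 36.5]
tcp_rot: [[0.95, -0.312, 0.001], [-0.312, -0.95, 0.0], [0.001, -0.001, -1.0]]
force: [0.1, 0.1, -0.6]
width: 0.521
grasp_force: 8.0
```

Call:
{"api": "send_rows", "payload": {"moves": [[0.04, 0, 0, 0.22, 0, 0, 0], [0.04, 0, 0, 0, 0, 0, 0], [0.04, 0, 0, 0, 0, 0, 0], [0.04, 0, 0, 0, 0, 0, 0], [0.04, 0, 0, 0, 0, 0, 0]]}}

```text
time: 25.38
eef_pos: [465.7, 279.4, 29.8]
tcp_rot: [[0.95, -0.312, 0.0], [-0.312, -0.95, 0.0], [0.0, -0.0, -1.0]]
force: [0.5, 1.0, -0.4]
width: 0.517
grasp_force: 8.0
```

Lower the last ~3 mm, check force, then open.

Call:
{"api": "send_rows", "payload": {"moves": [[0.04, 0, 0, 0.04, 0, 0, 0], [0.04, 0, 0, 0.03, 0, 0, 0], [0.04, 0, 0, 0.02, 0, 0, 0], [0.04, 0, 0, 0, 0, 0, 0], [0.04, 0, 0, 0, 0, 0, 0]]}}

```text
time: 26.0
eef_pos: [465.6, 279.3, 26.9]
tcp_rot: [[0.95, -0.312, -0.0], [-0.312, -0.95, -0.0], [0.0, 0.0, -1.0]]
force: [-0.6, 0.1, 0.7]
width: 0.518
grasp_force: 8.0
```

Call:
{"api": "send_rows", "payload": {"moves": [[0.08, 0, 0, 0, 0, 0, 0], [0.12, 0, 0, 0, 0, 0, 0], [0.16, 0, 0, 0, 0, 0, 0], [0.3, 0, 0, 0, 0, 0, 0], [0.7, 0, 0, 0, 0, 0, 0]]}}

```text
time: 26.62
eef_pos: [465.7, 279.3, 26.8]
tcp_rot: [[0.95, -0.312, 0.0], [-0.312, -0.95, -0.0], [0.0, 0.0, -1.0]]
force: [0.3, -0.5, -0.6]
width: 0.714
grasp_force: 0.0
```

Call:
{"api": "send_rows", "payload": {"moves": [[0.9, 0, 0, 0, 0, 0, 0], [0.9, 0, 0, 0, 0, 0, 0], [0.9, 0, 0, 0, 0, 0, 0], [0.9, 0, 0, -0.3, 0, 0, 0], [0.9, 0, 0, -0.6, 0, 0, 0]]}}

```text
time: 27.25
eef_pos: [465.3, 279.2, 54.1]
tcp_rot: [[0.95, -0.312, -0.001], [-0.312, -0.95, -0.001], [-0.001, 0.001, -1.0]]
force: [1.0, -0.2, 0.5]
width: 0.946
grasp_force: 0.0
```

Call:
{"api": "send_rows", "payload": {"moves": [[0.9, 0, 0, -0.9, 0, 0, 0], [0.9, 0, 0, -0.9, 0, 0, 0], [0.9, 0, 0, -0.9, 0, 0, 0], [0.9, 0, 0, -0.9, 0, 0, 0], [0.9, 0, 0, -0.6, 0, 0, 0]]}}

```text
time: 27.88
eef_pos: [465.9, 279.5, 182.0]
tcp_rot: [[0.95, -0.312, 0.002], [-0.312, -0.95, 0.001], [0.002, -0.001, -1.0]]
force: [0.0, -0.1, -0.0]
width: 0.945
grasp_force: 0.0
```

Call:
{"api": "send_rows", "payload": {"moves": [[0.9, 0, 0, 0, 0, 0, 0], [0.9, 0, 0, 0, 0, 0, 0], [0.9, 0, 0, 0, 0, 0, 0], [0.9, 0, 0, 0, 0, 0, 0], [0.9, 0, 0, 0, 0, 0, 0]]}}

```text
time: 28.5
eef_pos: [465.5, 279.3, 179.5]
tcp_rot: [[0.95, -0.312, -0.001], [-0.312, -0.95, -0.0], [-0.001, 0.001, -1.0]]
force: [0.1, -0.7, 0.2]
width: 0.954
grasp_force: 0.0
```

Run:
```python
from h import *
st()
b=imaging.camera('side')[...,::-1]; a=imaging.camera('wrist')[...,::-1]
w1=cv2.imread('pics/raw_w1.png')
def brown(b):
    m=cv2.inRange(cv2.cvtColor(b,cv2.COLOR_BGR2HSV),(5,90,60),(18,255,255)); return m
n,l,S,C=cv2.connectedComponentsWithStats(brown(b)[250:310,320:370]); print([(S[i].tolist(),C[i].round(1)) for i in range(1,n) if S[i,4]>60])
print('egg proj',proj('side',[[557.4,-267.5,42+61/2]]))
# tongs in wrist: black plates & overall similarity with picture before grasp (TCP at z 180)
g=cv2.cvtColor(a,cv2.COLOR_BGR2GRAY)[:260]; m=(g<40).astype('uint8')
n,l,S,C=cv2.connectedComponentsWithStats(m); print([(S[i].tolist(),C[i].round(1)) for i in range(1,n) if S[i,4]>40 and 200<C[i,0]<360])
```

```text
28.5 [465.5 279.3 179.5] yaw -18.18 z [-0.001 -0.    -1.   ] F [ 0.1 -0.7  0.2] w 87.7 g 0.0
[([32, 0, 18, 30, 284], array([43.3,  9.8])), ([11, 31, 23, 26, 467], array([22. , 43.2]))]
egg proj [[342.44284826 293.20101791]]
[([250, 181, 6, 41, 159], array([252.8, 199.9])), ([298, 181, 6, 41, 171], array([300. , 199.2]))]
```

```bash
python3 -c "
from bench import env
print(env.hand_in())"
```

```text
the job is handed in; nothing more can be done
None
```

The larger egg is standing upright in the egg cup, the smaller one was left in its seat, and the tongs are lying back on the chopping board where they started. I handed the job in at about 28.6 s of the 61 s allowed; `hand_in()` returned no verdict.

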